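Mesh the die head into the pipe threader and latch it

TASK

The brass die head of the pipe threader is sitting on top of the holder's splines. Turn it by pushing its lugs round until its teeth line up with the gaps, press it fully home so that it is flush with the holder's rim, and only then press the three orange latch tabs flat, one after another. Leave the other things on the bench where they are.

Things in the scene. Friction and masses are not known exactly. Their poses are not given: they have to be found in the camera images.
- holder: green round holder of a pipe threader on a dark base plate 200 x 200 x 12 mm, bolted to the bench; origin at the centre of the plate's underside, z up. Place and yaw differ each time. Its round wall has outer radius 70, inner radius 56. Bearings below are about its z, anticlockwise from its x axis
- rim_centre (a point): centre of the holder at its flat rim, 66 mm above the bench; axes as the holder's. Inside the wall are 6 green spline teeth, 20 mm wide, reaching in to radius 43, tops 62 mm above the bench, at bearings 0, 60, 120, 180, 240 and 300 degrees
- die_turn (a joint): turn of the brass die head about the holder's axis, rad, growing anticlockwise from above. At any whole multiple of 60 degrees (-1.047, 0, 1.047, 2.094 ...), within 0.07 rad, its teeth stand over the gaps of the holder's splines; else they rest on the splines and it cannot go down. About 3 N at a lug turns it; it stays where left and cannot be lifted off
- die_push (a joint): how far the die head has gone down, m: 0 raised, 0.0165 fully home (top face flush with the rim). A snug sliding fit: it needs about 4 to 9 N from above, takes the push anywhere on its top, and stays where it is left
- die_face (a point): centre of the die head's flat top: 82 mm above the bench when raised, 65.5 when home; clear of lugs out to radius 24. The head is a brass disc of radius 40, 19.5 thick, with 6 outside teeth 18 mm wide out to radius 53, at bearings 30, 90, 150 ... degrees + die_turn
- lug_a (a point): top centre of a steel drive lug, a round upright pin 10 mm in diameter, 18 mm tall, on the die head's top, 29 mm from its axis; the three lugs are 120 degrees apart. Lug a is at bearing 30 degrees + die_turn
- lug_b (a point): the same, second lug (at 150 degrees + die_turn)
- lug_c (a point): the same, third lug (at 270 degrees + die_turn)
- tab_a (a joint): orange latch tab a at bearing 90 degrees, rad: 0 open (leaning in, 32 degrees above level), 0.559 latched (flat over the die head's edge). Pressed straight down 62 mm from the holder's axis it folds flat with a few newtons (under 12) and stays where left. Hinged 92 mm from the axis, 67.5 mm above the bench; flat, its top is 72.5 mm above the bench
- tab_a_tip (a point): middle of the free end of tab a's underside: about 53 mm from the axis and 92 mm above the bench when open, 46 mm from the axis when flat. The tab is 46 mm long, 20 wide, 5 thick
- tab_b (a joint): orange latch tab b at bearing 210 degrees, rad: 0 open (leaning in, 32 degrees above level), 0.559 latched (flat over the die head's edge). Pressed straight down 62 mm from the holder's axis it folds flat with a few newtons (under 12) and stays where left. Hinged 92 mm from the axis, 67.5 mm above the bench; flat, its top is 72.5 mm above the bench
- tab_b_tip (a point): middle of the free end of tab b's underside: about 53 mm from the axis and 92 mm above the bench when open, 46 mm from the axis when flat. The tab is 46 mm long, 20 wide, 5 thick
- tab_c (a joint): orange latch tab c at bearing 330 degrees, rad: 0 open (leaning in, 32 degrees above level), 0.559 latched (flat over the die head's edge). Pressed straight down 62 mm from the holder's axis it folds flat with a few newtons (under 12) and stays where left. Hinged 92 mm from the axis, 67.5 mm above the bench; flat, its top is 72.5 mm above the bench
- tab_c_tip (a point): middle of the free end of tab c's underside: about 53 mm from the axis and 92 mm above the bench when open, 46 mm from the axis when flat. The tab is 46 mm long, 20 wide, 5 thick
- elbow: brass pipe elbow about 80 mm across, lying on the bench near the holder; origin under its bend; a bystander, to be left alone
- wrench: steel wrench lying on the bench near the holder; origin under its middle; a bystander, to be left alone
- ball_valve: ball valve 70 mm long with a red lever, 52 mm high, beyond the holder; origin under its middle; a bystander, to be left alone
- oil_bottle: green bottle of radius 32, 170 mm tall, standing to one side; origin under its base; a bystander, to be left alone
- paste_tin: tin of radius 40, 100 mm tall, standing to one side; origin under its base; a bystander, to be left alone
- tape_roll: white tape roll of radius 28, 16 mm high, lying flat; origin under its centre; a bystander, to be left alone
- carton: cardboard box 120 x 160 x 90 mm; origin under its centre; a bystander, to be left alone

How it is judged:
On the way, in this order (a step that is already met when the one before it is completed fails the run):
1. the die head, its teeth in the gaps, is pressed fully home (value of joint die_push above 0.0145 m), for 0.2 s.
2. all three latch tabs are pressed flat (value of joint each of tab_a, tab_b, tab_c above 0.47 rad), for 0.2 s.
At the end, for the whole second after the job is handed in: the die head is down to within 2 mm of fully home, all three latch tabs are folded to within 0.089 rad (5 degrees) of flat, and all is at rest (all of step 2 and value of joint die_push above 0.0145 m and velocity of joint die_turn between -0.05 and 0.05 rad/s and velocity of joint tab_a between -0.05 and 0.05 rad/s and velocity of joint tab_b between -0.05 and 0.05 rad/s and velocity of joint tab_c between -0.05 and 0.05 rad/s); the robot touches nothing.
It fails at once if a latch tab is pressed more than halfway down while the die head is not yet home (value of joint die_push below 0.014 m and value of joint any of tab_a, tab_b, tab_c above 0.28 rad).
It fails at once if another thing on the bench is moved by more than 30 mm or knocked over (distance of any of elbow, wrench, ball_valve, oil_bottle, paste_tin, tape_roll, carton from where it was at the start of the episode above 0.03 m or angle between any of elbow, wrench, ball_valve, oil_bottle, paste_tin, tape_roll, carton's own z axis and vertical above 0.5 rad).
It also fails if it takes over 69 s, if anything falls off the work surface, if the arm or the gripper's body presses on something with over 40 N, if the wrist force passes 120 N, or if a joint passes its speed limit or range.

ROBOT

A 6-joint arm with a two-finger parallel gripper is mounted at the origin on the work surface. World frame = base frame: x ahead of the robot, y to its left, z up, the work surface at z = 0. Lengths are in m, angles in rad, forces in N, time in s.
With the tool pointing down it reaches from about 0.25 to 0.725 m from the base axis. Payload 9.7 kg.
Tool frame: the origin (TCP) lies at the very end of the fingers, on their centre line; the grasp point (between the pads) lies behind it (manip.grasp_offset is the z of the grasp point in the tool frame, in m); z points along the fingers, y is the line along which they close (so a half turn about z gives the same grasp; the last joint's range is limited). The gripper opens to 85 mm and grips with 20 to 120 N. Pads are 22 mm wide; open, the fingers measure 114 mm over their backs; the gripper's body (76 mm by 85 mm) begins 54 mm behind the grasp point. The pads swing forward as they close: fully open they stand 13 mm farther back than shut.
Start: joints at [1.158, 0.087, 0.176, 1.66, 0, 1.571], TCP at [0.221, 0.504, 0.231] pointing down, gripper open.
Joint ranges: [-3.13, 3.13], [-0.85, 1.81], [-1.15, 1.24], [-2.2, 2.28], [-1.44, 1.52], [-3.14, 3.14]. Speed limits (rad/s): [2.22, 2.22, 2.57, 3.14, 3.14, 3.14].

INTERFACE

Orientations are given as [roll, pitch, yaw] about the fixed x, y, z axes, in that order (R = Rz(yaw) Ry(pitch) Rx(roll)).
In Python, from workcell import observe, vision, ticket, manip gives the robot as it stands.
- The arm moves only by the tool servo_tool, never from a script. Its argument "motion" is a list of rows, each a list of 7 numbers: the shift along the tool's x, y, z in mm, then the turn, a rotation vector about the tool's x, y, z in rad, then the gripper command: -1 is fully open, 1 is shut, values between are in proportion. A call has exactly 5 rows; each row is the pose to reach, as a shift and turn from the pose commanded when the call began, along the tool's axes at that moment; what a row does not reach only later rows make up. A row lasts 1/8 s, in which the tool goes at most 62.5 mm and 10.7 degrees, less where a joint would pass 70% of its speed; a pose out of reach is approached as far as the arm can. A call with a gripper value outside its range is refused whole. The fingers move at their own pace and stop on an object; "newtons" is the grip in N (left out, the last holds). Time passes only in rows, so rows that repeat a pose let the fingers close, or fill a call up. It gives the time, the measured TCP pose, the force, the opening and the grip force at its end, in the units of the state.
- observe(): the state, without advancing time (a new reading comes with each control period).
- vision.get_image(name): name is "scene" or "top" or "wrist"; returns (picture, depth): 420x560x3 uint8, blue, green, red; 420x560 float32, m along the optical axis (not along the pixel's ray), 0 where there is no reading.
- vision.camera_info(name): a dict with "fx", "fy", "cx", "cy" (pixels), "world_from_camera" (4x4, takes a point from camera to world coordinates). Camera axes: x right, y down, z forward; pixel columns grow to the right and rows downward; lengths in m; the calibration is good to about 2 mm. A picture is of the moment at which its call begins: read the wrist's pose just before it. camera_info takes no time and is no camera call; for the wrist camera it gives the pose at the moment of the call.
- ticket.close_job(): hands the job in; it is judged then, once.
The state is a dict: "time_s": time; "joint_positions": joint angles; "dq": joint speeds; "joint_torque": joint torques, N m; "tcp_pos": TCP position; "eef_rot": TCP orientation; "wrist_force": force on the tool from outside, world axes, zero at the start; "torque": the same for the moment, N m; "grip_width": finger opening in m; "grasp_force": force on a finger pad.
Only numpy, scipy, OpenCV 4.12 (cv2) and the standard library are available. Lean on these libraries where they do the work, as an engineer would, in place of code of your own. Each camera call takes 0.05 s, during which the arm holds its last target. There are 200 camera calls.

## Working session

There is one attempt and no reset: what is moved stays moved. The work goes in short steps, Python scripts to look and compute and a tool call to move; the robot and the scene stay as the last step left them, time stands still between calls to the robot, and variables do not carry over. Pictures are saved under pics/ and viewed, at most 10 in all, crops included, and the job is handed in when it is done.

Besides the shell and the picture viewer there is one more tool, called after "Call:" as a command line: name --pt "numbers of a row" for each row, then --argument value for the rest. servo_tool: Moves the arm, as the interface text tells. Its arguments: {"type":"object","properties":{"motion":{"type":"array","items":{"type":"array","items":{"type":"number"}}},"newtons":{"type":"number"}},"required":["motion"]}

```bash
mkdir -p pics; python3 - <<'E'
from workcell import observe, vision, manip
import cv2, numpy as np
s=observe(); print({k:np.round(v,3).tolist() for k,v in s.items()}, manip.grasp_offset)
for n in ("top","scene"):
    im,d=vision.get_image(n); cv2.imwrite(f"pics/{n}0.png",im); np.save(f"pics/{n}0.npy",d)
    c=vision.camera_info(n); print(n,c["fx"],c["cx"],c["cy"],np.round(c["world_from_camera"],3).tolist())
E
```

```text
{'time_s': 0.0, 'joint_positions': [1.158, 0.087, 0.175, 1.66, 0.0, 1.571], 'dq': [-0.002, -0.001, 0.001, -0.001, -0.0, -0.003], 'joint_torque': [0.001, -52.038, 46.481, 0.016, 0.0, 0.0], 'tcp_pos': [0.221, 0.504, 0.231], 'eef_rot': [-3.14, -0.0, 2.729], 'wrist_force': [-0.009, 0.372, 0.829], 'torque': [0.023, -0.03, 0.054], 'grasp_force': 0.0, 'grip_width': 0.085} -0.0187
top 439.14439597954737 281.2046552884598 217.69682064100672 [[0.016, -0.986, 0.167, 0.334], [-0.999, -0.021, -0.03, 0.022], [0.033, -0.167, -0.985, 1.306], [0.0, 0.0, 0.0, 1.0]]
scene 391.94309511543776 280.93195046657536 214.17027851860013 [[-0.736, 0.496, -0.46, 1.043], [0.677, 0.549, -0.491, 0.552], [0.008, -0.673, -0.74, 0.876], [0.0, 0.0, 0.0, 1.0]]
```

View pics/top0.png

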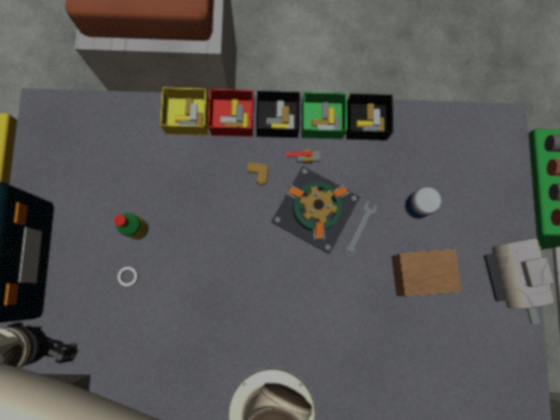

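View pics/scene0.png

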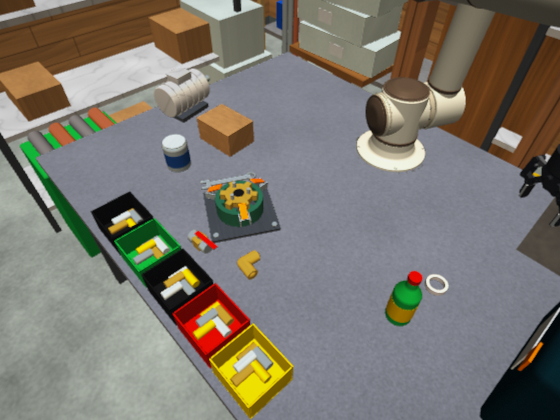

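The top view shows the holder at about (318,206), with tabs at (296,191), (341,191) and (319,230), the wrench to its right, and the elbow and valve beyond it. In the scene view the die sits raised in the holder.

```bash
cat > h.py <<'E'
import numpy as np, cv2
from workcell import observe, vision
from scipy.spatial.transform import Rotation as R
def cloud(n):
    c=vision.camera_info(n); im,d=vision.get_image(n)
    v,u=np.mgrid[:420,:560]; T=np.array(c["world_from_camera"])
    P=np.stack([(u-c["cx"])/c["fx"]*d,(v-c["cy"])/c["fy"]*d,d],-1)@T[:3,:3].T+T[:3,3]
    P[d==0]=np.nan
    return im,P
def pose():
    s=observe(); return np.array(s["tcp_pos"]),R.from_euler("xyz",s["eef_rot"]),s
def to_tool(p,yaw=None):  # shift in mm and rotvec to reach p pointing down with tool yaw
    t,r,s=pose(); sh=r.inv().apply(np.array(p)-t)*1000
    rv=(r.inv()*R.from_euler("xyz",[np.pi,0,yaw])).as_rotvec() if yaw is not None else 0
    return np.round(sh,1),np.round(rv,3)
def orange(im,P):
    h=cv2.cvtColor(im,cv2.COLOR_BGR2HSV)
    return (h[...,0]>=5)&(h[...,0]<=13)&(h[...,1]>190)&(h[...,2]>120)
E
python3 - <<'E'
from h import *
im,P=cloud("top")
ok=(P[...,2]>.064)&(P[...,2]<.12)
m=np.zeros(ok.shape,bool); m[150:260,265:370]=1
m&=ok
print(m.sum(), np.nanmean(P[m],0))
o=orange(im,P)&m
n,l,st,c=cv2.connectedComponentsWithStats(o.astype(np.uint8))
for i in range(1,n):
    if st[i,4]>15: print(st[i],np.nanmean(P[l==i],0),np.nanmax(P[l==i],0))
for u,v in [(305,170),(358,199),(328,252),(275,219),(318,206)]: print(u,v,P[v,u])
r=(im[...,2]>0)&m
# circle fit of wall rim
g=(im[...,1].astype(int)>im[...,2]+15)&m&(P[...,2]<.07)
(x,y),rad=cv2.minEnclosingCircle(P[g][:,:2].astype(np.float32)); print(x,y,rad,g.sum())
print(to_tool([.42,-.05,.33],0)); c=vision.camera_info("wrist");t,r,s=pose();T=np.array(c["world_from_camera"]);print(c["fx"],r.inv().apply(T[:3,3]-t),r.inv().as_matrix()@T[:3,:3])
E
```

```text
1723 [ 0.5817864  -0.12059236  0.07780294]
[336 189   9   6  34] [ 0.62109928 -0.18244138  0.0861523 ] [ 0.63037229 -0.1689349   0.10022949]
[317 223   5  13  60] [ 0.5117607  -0.12257517  0.08453573] [ 0.52806454 -0.11584349  0.09715621]
305 170 [ 0.70152511 -0.08767974  0.01810219]
358 199 [ 0.6156258  -0.24887904  0.01599816]
328 252 [ 0.45388015 -0.15788935  0.01359687]
275 219 [0.54776938 0.00081205 0.02400558]
318 206 [ 0.57775205 -0.11978929  0.08449542]
0.5841513276100159 -0.12083444744348526 0.06998660415410995 400
(array([-404.8, -427.3,  -98.8]), array([-0.000e+00,  1.000e-03,  2.729e+00]))
368.5588374413637 [ 7.78321487e-02 -3.14205300e-06 -1.42504258e-01] [[-1.38997102e-03 -9.51125392e-01 -3.08801807e-01]
 [ 9.99998795e-01 -1.53543153e-03  2.28038080e-04]
 [-6.91036837e-04 -3.08801118e-01  9.51126381e-01]]
```

```bash
python3 -c "
from h import *
print(to_tool([.576,-.15,.22],1.4))"
```

```text
(array([-587.8, -456.2,   11.2]), array([-1.000e-03,  1.000e-03,  1.329e+00]))
```

Call:
servo_tool --pt "-48 -37 0 0 0 0.13 -1" --pt "-96 -74 0 0 0 0.26 -1" --pt "-144 -111 0 0 0 0.4 -1" --pt "-192 -148 0 0 0 0.53 -1" --pt "-240 -185 0 0 0 0.66 -1"

```text
time_s: 0.78
tcp_pos: [0.3667, 0.2363, 0.2312]
eef_rot: [3.141, 0.0, 2.065]
wrist_force: [1.5, 0.6, -0.1]
grip_width: 0.0854
grasp_force: 0.0
```

```bash
python3 -c "
from h import *
print(pose()[0],pose()[2]['eef_rot'],to_tool([.576,-.15,.22],1.4))"
```

```text
[0.36674943 0.23627526 0.2312052 ] [3.14131501e+00 2.02354770e-05 2.06488627e+00] (array([-439.3,    1. ,   11.2]), array([ 0.   , -0.   ,  0.665]))
```

Call:
servo_tool --pt "-60 0 2 0 0 0.13 -0.1" --pt "-120 0 4 0 0 0.26 -0.1" --pt "-180 0 6 0 0 0.4 -0.1" --pt "-240 0 8 0 0 0.53 -0.1" --pt "-300 0 10 0 0 0.66 -0.1"

```text
time_s: 1.4
tcp_pos: [0.5101, -0.0275, 0.2211]
eef_rot: [3.141, -0.0, 1.404]
wrist_force: [1.1, 0.4, 0.0]
grip_width: 0.0467
grasp_force: 0.0
```

```bash
python3 -c "
from h import *
print(pose()[0],pose()[2]['eef_rot'],to_tool([.576,-.15,.22],1.4))"
```

```text
[ 0.51012886 -0.02750947  0.22114971] [ 3.14143926e+00 -1.08608158e-04  1.40428711e+00] (array([-109.9,   85.3,    1.2]), array([ 0.   , -0.   ,  0.004]))
```

Call:
servo_tool --pt "-40 30 0 0 0 0 -0.1" --pt "-80 60 0 0 0 0 -0.1" --pt "-110 85 0 0 0 0 -0.1" --pt "-110 85 0 0 0 0 -0.1" --pt "-110 85 0 0 0 0 -0.1"

```text
time_s: 2.02
tcp_pos: [0.5754, -0.1476, 0.221]
eef_rot: [-3.141, -0.0, 1.409]
wrist_force: [0.1, 0.4, 0.2]
grip_width: 0.0469
grasp_force: 0.0
```

```bash
python3 - <<'E'
from h import *
im,P=cloud("wrist"); cv2.imwrite("pics/w1.png",im); np.save("pics/w1.npy",P)
print(pose()[0])
z=P[...,2]
ins=np.hypot(P[...,0]-.581,P[...,1]+.121)<.11
o=orange(im,P)&ins
n,l,st,c=cv2.connectedComponentsWithStats(o.astype(np.uint8))
for i in range(1,n):
    if st[i,4]>100: print(st[i],c[i].round(),np.nanmean(P[l==i],0),np.nanmax(P[l==i],0))
L=ins&(z>.096)&(z<.104)&~o&(np.hypot(P[...,0]-.581,P[...,1]+.121)<.045)
n,l,st,c=cv2.connectedComponentsWithStats(L.astype(np.uint8))
for i in range(1,n):
    if st[i,4]>20: print("lug",st[i],c[i].round(),np.nanmedian(P[l==i],0))
g=(im[...,1].astype(int)>im[...,2]+15)&ins&(abs(z-.066)<.003)
(x,y),rad=cv2.minEnclosingCircle(P[g][:,:2].astype(np.float32)); print(x,y,rad,g.sum())
d=ins&(abs(z-.082)<.003); print(np.nanmean(P[d],0), d.sum())
E
```

```text
[ 0.5753821  -0.14716836  0.22125226]
lug [243 131  14  14 153] [250. 137.] [ 0.5655327  -0.10026965  0.09985072]
lug [313 137  14  15 155] [320. 144.] [ 0.61372427 -0.11307641  0.09964164]
lug [273 192  13  14 137] [279. 199.] [ 0.57856225 -0.1483111   0.09961827]
0.581322193145752 -0.12022016197443008 0.09592903405427933 7039
[ 0.58638652 -0.1178697   0.08194683] 11132
```

View pics/w1.png

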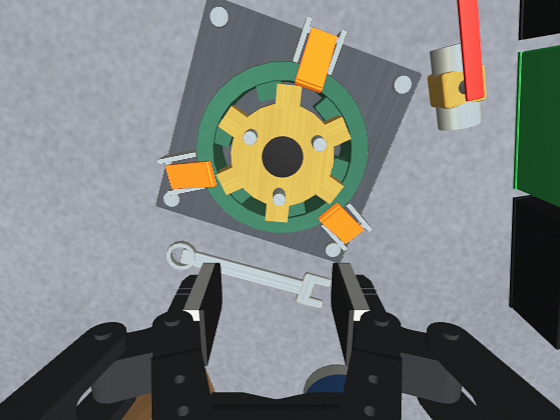

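The wrist view shows the lugs at (250,137), (320,144) and (279,199), and the tabs at about (318,58), (190,176) and (343,222). The plate bolts are at (219,17), (403,85), (333,250) and (172,200). The lug circle has a radius of 28.8 mm, which matches.

```bash
python3 - <<'E'
from h import *
im=cv2.imread("pics/w1.png"); P=np.load("pics/w1.npy")
C=np.array([.5859,-.1206])
for u,v in [(219,17),(403,85),(333,250),(172,200)]:
    q=P[v-3:v+4,u-3:u+4].reshape(-1,3).mean(0); d=q[:2]-C; print(q.round(4),np.hypot(*d).round(4),np.degrees(np.arctan2(d[1],d[0])).round(1))
h=cv2.cvtColor(im,cv2.COLOR_BGR2HSV); print(h[58,318],h[176,190],h[222,343])
o=(abs(h[...,0].astype(int)-15)<=3)&(h[...,1]>225)
rr=np.hypot(P[...,0]-C[0],P[...,1]-C[1]); o=(h[...,0]<20)&(h[...,0]>7)&(h[...,1]>200)&(P[...,2]>.066)&(rr<.11)&(rr>.052)
n,l,st,c=cv2.connectedComponentsWithStats(o.astype(np.uint8))
for i in range(1,n):
    if st[i,4]>200:
        Q=P[l==i]; d=np.nanmean(Q,0)[:2]-C; r=np.hypot(*(Q[:,:2]-C).T)
        print(st[i],c[i].round(),np.degrees(np.arctan2(d[1],d[0])).round(1),r.min(),r.max(),Q[:,2].min(),Q[:,2].max())
g=(abs(P[...,2]-.066)<.0015)&(rr<.075)&(h[...,0]>50)&(h[...,0]<95); Q=P[g]
from scipy.optimize import least_squares
b=np.degrees(np.arctan2(Q[:,1]-C[1],Q[:,0]-C[0]))//6
E=np.array([Q[b==k][np.argmax(np.hypot(*(Q[b==k][:,:2]-C).T))] for k in np.unique(b)])
f=least_squares(lambda p:np.hypot(E[:,0]-p[0],E[:,1]-p[1])-p[2],[*C,.07],loss="soft_l1",f_scale=.001);print(f.x,len(E))
E
```

```text
[ 0.5509 -0.0064  0.018 ] 0.1195 107.0
[nan nan nan] nan nan
[ 0.621  -0.2361  0.0177] 0.1207 -73.1
[ 0.4714 -0.1571  0.0178] 0.1201 -162.3
[ 20 210 252] [ 16 217 252] [ 17 214 252]
[295  28  28  65 235] [307.  75.] 65.0 0.05279069291080777 0.09337604671051615 0.07193731208003828 0.09634393097662941
[ 166  161   50   28 1077] [191. 175.] -178.4 0.053072860799481515 0.09426784238543229 0.07069765403400563 0.09660868621490887
[319 203  44  40 871] [340. 223.] -58.1 0.05304102618160111 0.09367173935870993 0.06719401766370753 0.09739146560275491
[ 0.58604968 -0.12070659  0.06921073] 58
```

```bash
python3 -c "
from h import *
print(to_tool([.602,-.0935,.13],1.71))"
```

```text
(array([57.2, 17.7, 91.3]), array([-0.   , -0.   , -0.301]))
```

Call:
servo_tool --pt "20 6 20 0 0 -0.15 1" --pt "40 12 45 0 0 -0.3 1" --pt "57 18 70 0 0 -0.3 1" --pt "57 18 91 0 0 -0.3 1" --pt "57 18 91 0 0 -0.3 1" --newtons 40

```text
time_s: 2.7
tcp_pos: [0.6015, -0.0931, 0.1291]
eef_rot: [-3.139, -0.001, 1.71]
wrist_force: [-0.6, -0.3, 0.6]
grip_width: -0.0001
grasp_force: 0.0
```

```bash
python3 - <<'E'
from h import *
im,P=cloud("wrist"); cv2.imwrite("pics/w2.png",im)
print(pose()[0],pose()[2]["eef_rot"],to_tool([.602,-.0935,.088],1.71))
E
```

```text
[ 0.60211846 -0.09357997  0.13059955] [-3.14114621e+00 -1.41299372e-04  1.70989119e+00] (array([ 0.1, -0.1, 42.6]), array([-0., -0., -0.]))
```

View pics/w2.png

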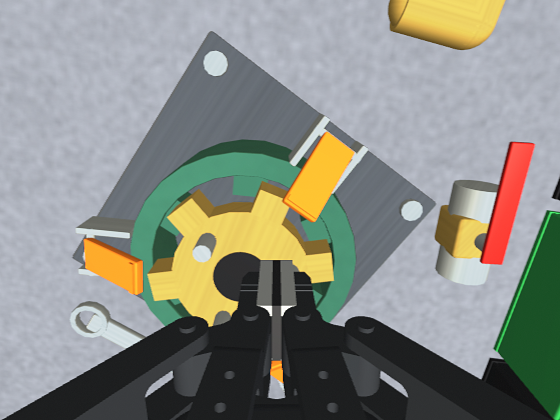

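The shut fingers are above the die, with the tip at (277,270) between lug a (hidden) and lug b at (205,247). The tab at (305,200) is clear ahead of them.

Call:
servo_tool --pt "0 0 15 0 0 0 1" --pt "0 0 30 0 0 0 1" --pt "0 0 40 0 0 0 1" --pt "0 0 42 0 0 0 1" --pt "0 0 42 0 0 0 1"

```text
time_s: 3.38
tcp_pos: [0.6027, -0.0945, 0.0883]
eef_rot: [3.142, 0.0, 1.709]
wrist_force: [-1.3, -0.5, 0.3]
grip_width: -0.0002
grasp_force: 0.0
```

Call:
servo_tool --pt "-2 0 0 0 0 0 1" --pt "-4 0 0 0 0 0 1" --pt "-6 0 0 0 0 0 1" --pt "-8 0 0 0 0 0 1" --pt "-8 0 0 0 0 0 1"

```text
time_s: 4.0
tcp_pos: [0.6038, -0.1025, 0.0884]
eef_rot: [3.141, 0.0, 1.709]
wrist_force: [0.3, 2.2, 1.2]
grip_width: 0.0003
grasp_force: 1.0
```

```bash
cat >> h.py <<'E'
C=np.array([.586,-.1206])
def lugs(n="wrist",z0=.0996):
    im,P=cloud(n); rr=np.hypot(P[...,0]-C[0],P[...,1]-C[1])
    h=cv2.cvtColor(im,cv2.COLOR_BGR2HSV)
    L=(abs(P[...,2]-z0)<.003)&(rr<.036)&(rr>.022)&(h[...,1]<80)&(h[...,2]>70)
    n,l,st,c=cv2.connectedComponentsWithStats(L.astype(np.uint8))
    for i in range(1,n):
        if st[i,4]>40:
            q=np.nanmedian(P[l==i],0); d=q[:2]-C
            print("lug",st[i].tolist(),q.round(4),np.hypot(*d).round(4),np.degrees(np.arctan2(d[1],d[0])).round(1))
    return im,P
E
python3 - <<'E'
from h import *
lugs()
E
```

```text
lug [174, 255, 26, 26, 493] [ 0.5685 -0.0969  0.0997] 0.0295 126.4
lug [260, 264, 13, 10, 98] [ 0.5996 -0.0926  0.1003] 0.0311 64.2
lug [280, 264, 7, 9, 42] [ 0.606  -0.0916  0.0999] 0.0353 55.4
```

Call:
servo_tool --pt "-1 0 0 0 0 0 1" --pt "-2 0 0 0 0 0 1" --pt "-2.3 0 0 0 0 0 1" --pt "-2.3 0 0 0 0 0 1" --pt "-2.3 0 0 0 0 0 1"

```text
time_s: 4.68
tcp_pos: [0.604, -0.1047, 0.0882]
eef_rot: [-3.141, 0.0, 1.709]
wrist_force: [0.7, 3.6, 1.5]
grip_width: 0.0003
grasp_force: 1.1
```

```bash
python3 - <<'E'
from h import *
im,P=lugs(); h=cv2.cvtColor(im,cv2.COLOR_BGR2HSV); rr=np.hypot(P[...,0]-C[0],P[...,1]-C[1])
b=np.degrees(np.arctan2(P[...,1]-C[1],P[...,0]-C[0]))%360
# die teeth edges (brass z~.082, r 45..51) and spline teeth (green z~.062, r 46..54)
k=(h[...,0]>15)&(h[...,0]<32)&(h[...,1]>80)&(abs(P[...,2]-.082)<.0015)&(rr>.044)&(rr<.051)
s=(h[...,0]>50)&(h[...,0]<95)&(abs(P[...,2]-.062)<.0015)&(rr>.045)&(rr<.052)
for nm,m in(("die",k),("spline",s)):
    H=np.histogram(b[m],bins=np.arange(0,361,3))[0]; print(nm,[(3*i,int(x)) for i,x in enumerate(H) if x>3])
cv2.imwrite("pics/w3.png",im)
E
```

```text
lug [179, 248, 26, 26, 493] [ 0.5703 -0.0955  0.0997] 0.0296 122.1
lug [260, 264, 13, 9, 88] [ 0.5998 -0.0948  0.1002] 0.0293 61.9
lug [280, 264, 13, 9, 87] [ 0.6073 -0.0938  0.0996] 0.0343 51.5
die [(0, 70), (3, 62), (6, 72), (9, 66), (12, 52), (51, 60), (54, 73), (57, 77), (60, 76), (63, 77), (66, 76), (69, 87), (72, 57), (111, 72), (114, 88), (117, 96), (120, 88), (123, 94), (126, 89), (129, 89), (132, 58), (171, 68), (174, 67), (177, 77), (180, 71), (183, 69), (186, 74), (189, 71), (192, 49), (297, 6), (300, 37), (303, 56), (306, 44), (351, 48), (354, 68), (357, 69)]
spline [(18, 25), (21, 61), (24, 67), (27, 64), (30, 66), (33, 69), (36, 59), (39, 30), (42, 12), (78, 17), (81, 74), (84, 72), (87, 73), (90, 75), (93, 77), (96, 72), (99, 78), (102, 55), (144, 34), (147, 70), (150, 68), (153, 74), (156, 69), (159, 61), (162, 47)]
```

View pics/w3.png

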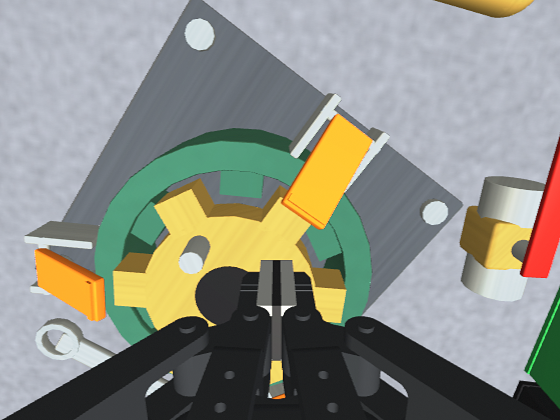

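Die teeth are centred at 62.5, 122.5 and 182.5°. The spline is at 91.5°, so the gap centres are at about 61.5 and 121.5°, well within the 4° limit. The picture shows splines at (240,185) and (325,240) between the die teeth. Now I press down.

Call:
servo_tool --pt "1.5 0 3 0 0 0 1" --pt "1.5 0 7 0 0 0 1" --pt "1.5 0 11 0 0 0 1" --pt "1.5 0 14 0 0 0 1" --pt "1.5 0 16 0 0 0 1"

```text
time_s: 5.35
tcp_pos: [0.6037, -0.1033, 0.0726]
eef_rot: [3.141, 0.0, 1.709]
wrist_force: [-2.7, 1.4, 7.3]
grip_width: 0.0001
grasp_force: 3.3
```

It's sliding down at 7 N.

Call:
servo_tool --pt "0 0 3 0 0 0 1" --pt "0 0 5 0 0 0 1" --pt "0 0 7 0 0 0 1" --pt "0 0 8 0 0 0 1" --pt "0 0 8 0 0 0 1"

```text
time_s: 5.98
tcp_pos: [0.6039, -0.1034, 0.0655]
eef_rot: [3.141, 0.001, 1.709]
wrist_force: [-3.2, 0.3, 11.2]
grip_width: 0.0002
grasp_force: 5.6
```

Call:
servo_tool --pt "0 0 1 0 0 0 1" --pt "0 0 2 0 0 0 1" --pt "0 0 2 0 0 0 1" --pt "0 0 2 0 0 0 1" --pt "0 0 0 0 0 0 1"

```text
time_s: 6.6
tcp_pos: [0.6041, -0.1036, 0.0656]
eef_rot: [3.14, 0.001, 1.708]
wrist_force: [0.2, -1.1, 0.8]
grip_width: 0.0001
grasp_force: 0.3
```

Call:
servo_tool --pt "0 0 -15 0 0 0 1" --pt "0 0 -45 0 0 0 1" --pt "0 0 -65 0 0 0 1" --pt "0 0 -65 0 0 0 1" --pt "0 0 -65 0 0 0 1"

```text
time_s: 7.22
tcp_pos: [0.6036, -0.1031, 0.1284]
eef_rot: [-3.14, -0.0, 1.709]
wrist_force: [-0.2, -0.0, -0.0]
grip_width: -0.0001
grasp_force: 0.0
```

```bash
python3 - <<'E'
from h import *
im,P=lugs(z0=.083); h=cv2.cvtColor(im,cv2.COLOR_BGR2HSV); rr=np.hypot(P[...,0]-C[0],P[...,1]-C[1])
k=(h[...,0]>15)&(h[...,0]<32)&(h[...,1]>80)&(rr<.05)&(rr>.015)
print("die z",np.nanpercentile(P[k][:,2],[10,50,90]).round(4))
yaw=np.radians(-28)
for n,a in zip("abc",(90,210,330)):
    b=yaw+np.radians(a); print(n,to_tool([C[0]+.062*np.cos(b),C[1]+.062*np.sin(b),.12],1.71),np.degrees(b)%360)
E
```

```text
lug [207, 207, 18, 19, 257] [ 0.5707 -0.0954  0.0831] 0.0295 121.3
lug [284, 257, 14, 15, 72] [ 0.6171 -0.117   0.0827] 0.0313 6.6
lug [203, 288, 17, 18, 225] [ 0.572  -0.1454  0.0831] 0.0284 -119.4
die z [0.064  0.0652 0.0661]
a (array([35.3, 16.7,  8.1]), array([-0.002, -0.   , -0.001])) 62.0
b (array([ -8.6, -81.3,   8.2]), array([-0.002, -0.   , -0.001])) 182.00000000000003
c (array([-71.5,   5.6,   8. ]), array([-0.002, -0.   , -0.001])) 302.0
```

The die face is at 65.2 mm, so it's home. The tabs come next, each with the fingers' wide side set radially. Tab c is first.

Call:
servo_tool --pt "-20 2 0 0 0 -0.14 1" --pt "-40 4 0 0 0 -0.28 1" --pt "-60 6 0 0 0 -0.42 1" --pt "-71.5 6 0 0 0 -0.42 1" --pt "-71.5 6 0 0 0 -0.42 1"

```text
time_s: 7.9
tcp_pos: [0.6193, -0.1736, 0.1284]
eef_rot: [-3.141, -0.001, 2.125]
wrist_force: [-0.1, -0.2, 0.3]
grip_width: 0.0001
grasp_force: 0.0
```

Call:
servo_tool --pt "0 0 15 0 0 0 1" --pt "0 0 27 0 0 0 1" --pt "0 0 35 0 0 0 1" --pt "0 0 43 0 0 0 1" --pt "0 0 50 0 0 0 1"

```text
time_s: 8.52
tcp_pos: [0.6198, -0.1727, 0.0796]
eef_rot: [3.141, 0.0, 2.129]
wrist_force: [-2.6, 2.4, 6.5]
grip_width: 0.0002
grasp_force: 2.5
```

Call:
servo_tool --pt "0 0 3 0 0 0 1" --pt "0 0 5 0 0 0 1" --pt "0 0 7 0 0 0 1" --pt "0 0 8.5 0 0 0 1" --pt "0 0 8.5 0 0 0 1"

```text
time_s: 9.15
tcp_pos: [0.6198, -0.1728, 0.0723]
eef_rot: [3.14, 0.001, 2.129]
wrist_force: [-4.8, 4.7, 12.6]
grip_width: -0.0
grasp_force: 6.6
```

Call:
servo_tool --pt "0 0 -20 0 0 0 1" --pt "0 0 -40 0 0 0 1" --pt "0 0 -56 0 0 0 1" --pt "0 0 -56 0 0 0.19 1" --pt "0 0 -56 0 0 0.38 1"

```text
time_s: 9.78
tcp_pos: [0.6199, -0.1735, 0.1275]
eef_rot: [3.141, 0.001, 1.747]
wrist_force: [-0.7, -0.2, -0.1]
grip_width: -0.0001
grasp_force: 0.0
```

```bash
python3 - <<'E'
from h import *
b=np.radians(62); print(to_tool([C[0]+.062*np.cos(b),C[1]+.062*np.sin(b),.128],b))
E
```

```text
(array([106.8,  14.2,  -0.6]), array([0.001, 0.   , 0.665]))
```

Call:
servo_tool --pt "30 4 0 0 0 0.17 1" --pt "60 8 0 0 0 0.34 1" --pt "90 12 0 0 0 0.5 1" --pt "107 14 0 0 0 0.665 1" --pt "107 14 0 0 0 0.665 1"

```text
time_s: 10.4
tcp_pos: [0.6141, -0.0646, 0.1273]
eef_rot: [3.141, 0.0, 1.091]
wrist_force: [-0.5, -0.5, -0.4]
grip_width: 0.0001
grasp_force: 0.0
```

Call:
servo_tool --pt "0 0 15 0 0 0 1" --pt "0 0 27 0 0 0 1" --pt "0 0 35 0 0 0 1" --pt "0 0 43 0 0 0 1" --pt "0 0 50 0 0 0 1"

```text
time_s: 11.02
tcp_pos: [0.6139, -0.0665, 0.0766]
eef_rot: [3.141, 0.001, 1.089]
wrist_force: [-1.3, -3.0, 5.2]
grip_width: -0.0001
grasp_force: 2.5
```

Call:
servo_tool --pt "0 0 2 0 0 0 1" --pt "0 0 4 0 0 0 1" --pt "0 0 6 0 0 0 1" --pt "0 0 7 0 0 0 1" --pt "0 0 7 0 0 0 1"

```text
time_s: 11.65
tcp_pos: [0.6141, -0.0661, 0.0722]
eef_rot: [3.139, 0.0, 1.089]
wrist_force: [-7.8, -5.7, 18.0]
grip_width: -0.0002
grasp_force: 9.3
```

Call:
servo_tool --pt "0 0 -20 0 0 0 1" --pt "0 0 -40 0 0 0 1" --pt "0 0 -56 0 0 0 1" --pt "0 0 -56 0 0 0.18 1" --pt "0 0 -56 0 0 0.36 1"

```text
time_s: 12.28
tcp_pos: [0.614, -0.0651, 0.1258]
eef_rot: [-3.141, -0.0, 0.723]
wrist_force: [0.0, -0.0, -0.1]
grip_width: 0.0002
grasp_force: 0.0
```

```bash
python3 - <<'E'
from h import *
b=np.radians(182); print(to_tool([C[0]+.062*np.cos(b),C[1]+.062*np.sin(b),.128],np.radians(2)))
E
```

```text
(array([-105.6,  -16.4,   -2.2]), array([-0.   , -0.   ,  0.688]))
```

Call:
servo_tool --pt "-30 -5 -2 0 0 0.17 1" --pt "-60 -10 -2 0 0 0.34 1" --pt "-90 -14 -2 0 0 0.51 1" --pt "-105.5 -16.5 -2 0 0 0.688 1" --pt "-105.5 -16.5 -2 0 0 0.688 1"

```text
time_s: 12.9
tcp_pos: [0.5238, -0.1236, 0.128]
eef_rot: [-3.141, -0.0, 0.041]
wrist_force: [0.7, 0.4, 0.0]
grip_width: 0.0
grasp_force: 0.0
```

Call:
servo_tool --pt "0 0 15 0 0 0 1" --pt "0 0 27 0 0 0 1" --pt "0 0 35 0 0 0 1" --pt "0 0 43 0 0 0 1" --pt "0 0 50 0 0 0 1"

```text
time_s: 13.52
tcp_pos: [0.5256, -0.1231, 0.078]
eef_rot: [3.141, -0.003, 0.042]
wrist_force: [2.5, -1.0, 5.5]
grip_width: -0.0003
grasp_force: 2.2
```

Call:
servo_tool --pt "0 0 2 0 0 0 1" --pt "0 0 4 0 0 0 1" --pt "0 0 6 0 0 0 1" --pt "0 0 8 0 0 0 1" --pt "0 0 8 0 0 0 1"

```text
time_s: 14.15
tcp_pos: [0.5249, -0.1233, 0.072]
eef_rot: [3.141, -0.003, 0.041]
wrist_force: [-1.5, 3.0, 18.9]
grip_width: -0.0
grasp_force: 9.4
```

Call:
servo_tool --pt "0 0 -20 0 0 0 1" --pt "-25 0 -60 0 0 0 1" --pt "-60 0 -100 0 0 0 1" --pt "-100 0 -130 0 0 0 1" --pt "-100 0 -130 0 0 0 1"

```text
time_s: 14.78
tcp_pos: [0.423, -0.1277, 0.2021]
eef_rot: [3.14, -0.002, 0.04]
wrist_force: [-0.2, 0.8, 0.6]
grip_width: -0.0001
grasp_force: 0.0
```

```bash
python3 - <<'E'
from h import *
im,P=cloud("wrist"); cv2.imwrite("pics/w4.png",im)
rr=np.hypot(P[...,0]-C[0],P[...,1]-C[1]);b=np.degrees(np.arctan2(P[...,1]-C[1],P[...,0]-C[0]))%360
h=cv2.cvtColor(im,cv2.COLOR_BGR2HSV); brass=(h[...,1]>100)
for a in (62,182,302):
    d=np.radians(b-a); lat=abs(rr*np.sin(d)); al=rr*np.cos(d)
    for lo in (.050,.060,.070,.080): 
        m=(lat<.006)&(al>lo)&(al<lo+.004); print(a,lo,m.sum(),np.nanmedian(P[m][:,2]).round(4) if m.sum() else None)
m=(rr<.024)&(rr>.016); print("die",np.nanmedian(P[m][:,2]))
E
```

```text
62 0.05 0 None
62 0.06 0 None
62 0.07 0 None
62 0.08 0 None
182 0.05 109 0.0724
182 0.06 102 0.0723
182 0.07 103 0.0724
182 0.08 101 0.0724
302 0.05 0 None
302 0.06 0 None
302 0.07 0 None
302 0.08 0 None
die nan
  return np.nanmean(a, axis, out=out, keepdims=keepdims)
```

View pics/w4.png

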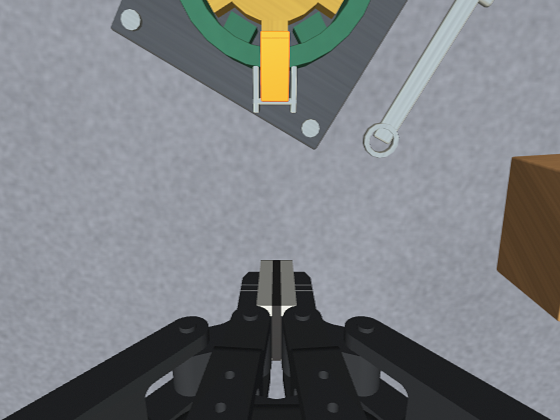

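Tab b at (275,65) is flat at 72.4 mm. The other two are out of view, so I'll move forward and check them.

Call:
servo_tool --pt "25 0 -10 0 0 0 1" --pt "50 0 -20 0 0 0 1" --pt "75 0 -30 0 0 0 1" --pt "90 0 -40 0 0 0 1" --pt "90 0 -40 0 0 0 1"

```text
time_s: 15.45
tcp_pos: [0.5151, -0.1235, 0.2378]
eef_rot: [-3.141, 0.003, 0.042]
wrist_force: [-0.3, 0.6, -0.1]
grip_width: 0.0001
grasp_force: 0.0
```

```bash
python3 - <<'E'
from h import *
im,P=cloud("wrist"); cv2.imwrite("pics/w5.png",im)
rr=np.hypot(P[...,0]-C[0],P[...,1]-C[1]);b=np.degrees(np.arctan2(P[...,1]-C[1],P[...,0]-C[0]))%360
for a in (62,182,302):
    d=np.radians(b-a); lat=abs(rr*np.sin(d)); al=rr*np.cos(d)
    for lo in (.050,.065,.080): 
        m=(lat<.006)&(al>lo)&(al<lo+.004); print(a,lo,m.sum(),np.nanmedian(P[m][:,2]).round(4))
m=(rr<.024)&(rr>.016); print("die",np.nanmedian(P[m][:,2])); print(observe()["time_s"],observe()["wrist_force"])
E
```

```text
62 0.05 83 0.0723
62 0.065 88 0.0724
62 0.08 93 0.0725
182 0.05 940 0.3118
182 0.065 308 0.2759
182 0.08 97 0.0731
302 0.05 78 0.0723
302 0.065 86 0.0723
302 0.08 92 0.0723
die 0.06541658340417383
15.5 [-0.44062357 -0.28581695 -0.98208862]
```

View pics/w5.png

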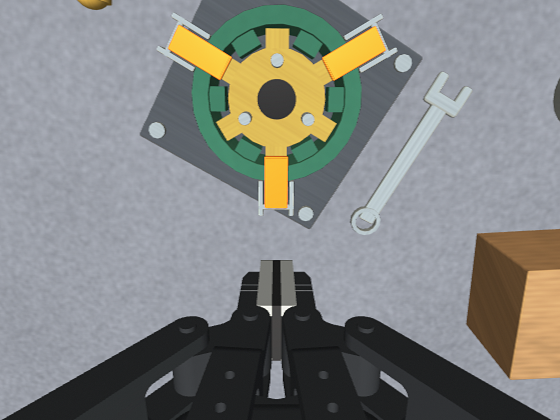

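The picture shows all three tabs flat, at (200,52), (353,53) and (276,182), each 72.3 mm high. The die is home at 65.4 mm, the arm is clear and the wrench hasn't been touched.

```bash
python3 -c "
from workcell import ticket
print(ticket.close_job())"
```

```text
the job is handed in; nothing more can be done
None
```

The die head is turned into line and pressed fully home (top face measured at 65.4 mm), all three latch tabs were then pressed flat (tops at about 72.3 mm), and the job was handed in at about 15.5 s; the hand-in returned no verdict.

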